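# Snap the electronics kit case shut

## Task

The lid of the low, wide electronics kit case is down but its two clips still stand up: press each of them down until it snaps and lies flat on the lid. Leave the clip of the taller, narrower meter case open.

Things in the scene. Friction and masses are not known exactly. Their poses are not given: they have to be found in the camera images.
- kit_case: Low, wide black case fixed on the bench: 150 mm deep (x), 240 wide (y), lid top 60 high. Origin: centre of its underside; x points away from its clip side (roughly away from the robot), y left, z up. Two metal clips: flaps 40 mm wide, 50 long, 6 thick, hinged along y at x = -79, height 63 mm, at y = +70 and -70. Press straight down at x = -47 mm on a flap's middle line. It bears 25 N.
- left_clip (a joint): Kit case's clip at y = +70 mm, rad: 0 = its free end raised 43 degrees towards +x (at most 102 mm above the bench), 0.75 = snapped flat on the lid, upper face 68 mm above the bench. Starts near 0. Pressed at x = -47 mm it resists, most in the first half (about 8 N down, 6 N sideways), until some 6 mm above flat, then snaps flat by itself and stays; let go earlier it springs back up.
- right_clip (a joint): Kit case's clip at y = -70 mm, rad: 0 = raised 43 degrees, 0.75 = snapped flat on the lid; the same in all else as the left clip. Starts near 0.
- meter_clip (a joint): The one clip of the other black case (meter case: taller and narrower, 150 x 150 mm, lid top 85 mm high, raised clip up to 127 mm high, at least 60 mm clear of the kit case), rad: 0 = raised 43 degrees, 0.75 = snapped flat. Starts near 0 and is to stay open.
Things that resemble listed ones, but are neither listed nor needed, are in the scene too. Leave any orange or turquoise look-alike of the part that bears meter_clip alone.

How it is judged:
By the outcome, as a careful person would: the job done as asked, in the order asked, and still so for the second after the job is handed in, with the robot touching nothing.
It also fails if it takes over 35 s, if anything falls off the work surface, if the arm or the gripper's body presses on something with over 40 N, if the wrist force passes 120 N, or if a joint passes its speed limit or range.

## Robot

A 6-joint arm with a two-finger parallel gripper is mounted at the origin on the work surface. World frame = base frame: x ahead of the robot, y to its left, z up, the work surface at z = 0. Lengths are in mm, angles in degrees, forces in N, time in s.
With the tool pointing down it reaches from about 300 to 850 mm from the base axis. Payload 4.2 kg.
Tool frame: the origin (TCP) lies at the very end of the fingers, on their centre line; the grasp point (between the pads) lies 19 mm behind it; z points along the fingers, y is the direction in which the jaws open and shut (so a half turn about z gives the same grasp; the last joint's range is limited). The gripper opens to 91 mm and grips with 3 to 60 N. Pads are 32 mm wide; open, the fingers measure 118 mm over their backs; the gripper's body (76 mm by 178 mm) begins 60 mm behind the grasp point.
Start: joints at [-69.614, 18.312, 89.639, -0, 72.044, -1.146], TCP at [211.039, -534.889, 213.976] pointing down, gripper open.
Joint ranges: [-177.97, 177.97], [-48.28, 115.42], [12.27, 149.76], [-77.06, 257.06], [2.81, 150.46], [-146.56, 146.56]. Speed limits (degrees/s): [147.25, 147.25, 180, 180, 180, 180].

## Interface

Orientations are given as [roll, pitch, yaw] about the fixed x, y, z axes, in that order (R = Rz(yaw) Ry(pitch) Rx(roll)).
In Python, from workcell import env gives the robot as it stands. The module is installed in compiled form; this text tells all that it offers.
- The arm moves only by the tool arm_command, never from a script. Its argument "targets" is a list of rows, each a list of 5 numbers: the closure, from 0 (fully open) to 1 (shut), then the shift along the tool's x, y, z each as a share of 50 cm, from -1 to 1, then the turn about the tool's z as a share of pi/4 rad, from -1 to 1. A call has 1 to 8 rows; each row is the pose to reach, as a shift and turn from the pose measured when the call began, along the tool's axes at that moment; what a row does not reach only later rows make up. A row lasts 1/12 s, in which the tool goes at most 41.7 mm and 7.16 degrees, less where a joint would pass 70% of its speed; a pose out of reach is approached as far as the arm can. A call with a number of a shift or a turn outside -1 to 1 is refused whole. A call with a gripper value outside its range is refused whole. The fingers move at their own pace and stop on an object; "squeeze" is the grip in N (left out, the last holds). Time passes only in rows, so rows that repeat a pose let the fingers close. It gives the time, the measured TCP pose, the force and the opening at its end, in the units of the state.
- env.state(): the state, without advancing time (a new reading comes with each control period).
- env.grab_frame(name): name is "scene" or "top"; returns the picture (384x512x3 uint8, red, green, blue); there is no depth.
- env.camera_params(name): a dict with "camera_matrix" (3x3 intrinsics, pixels), "R" (3x3) and "t" (3): a world point X has camera coordinates R X + t. Camera axes: x right, y down, z forward; pixel columns grow to the right and rows downward; lengths in mm; the calibration is good to about 2 mm. A picture is of the moment at which its call begins. camera_params takes no time and is no camera call.
- env.job_done(): hands the job in, once; it reports no verdict.
The state is a dict: "time_s": time; "qpos": joint angles; "qvel": joint speeds; "effort": joint torques, N m; "ee_pos": TCP position; "ee_rot": TCP orientation; "force": force on the tool from outside, world axes, zero at the start; "torque": the same for the moment, N m; "gripper_width": finger opening in mm.
Only numpy, scipy, OpenCV 4.12 (cv2) and the standard library are available. Lean on these libraries where they do the work, as an engineer would, in place of code of your own. Each camera call takes 0.05 s, during which the arm holds its last target.

## Working session

There is one attempt and no reset: what is moved stays moved. The work goes in short steps, Python scripts to look and compute and a tool call to move; the robot and the scene stay as the last step left them, time stands still between calls to the robot, and variables do not carry over. Pictures are saved under pics/ and viewed, and the job is handed in when it is done.

Besides the shell and the picture viewer there is one more tool, called after "Emit:" as name([rows], argument=value, ...), one row to a line, values as JSON. arm_command: Moves the arm, as the interface text tells. Shift numbers are shares of 50 cm and turn numbers shares of pi/4 rad, none past 1 either way. Its arguments: {"type":"object","properties":{"targets":{"type":"array"},"squeeze":{"type":"number"}},"required":["targets"]}

```bash
mkdir -p pics; python3 - <<'E'
from workcell import env
import cv2, numpy as np
np.set_printoptions(precision=4,suppress=True)
for n in ("scene","top"):
    f=env.grab_frame(n); cv2.imwrite(f"pics/{n}0.png",cv2.cvtColor(f,cv2.COLOR_RGB2BGR))
    p=env.camera_params(n); print(n,p)
print(env.state())
E
```

```text
scene {'camera_matrix': array([[433.4652,   0.    , 254.0421],
       [  0.    , 433.4652, 183.1722],
       [  0.    ,   0.    ,   1.    ]]), 'R': array([[ 0.8234,  0.5674, -0.0092],
       [ 0.45  , -0.6627, -0.5986],
       [-0.3458,  0.4887, -0.801 ]]), 't': array([-462.2076, -180.4181, 1544.8283])}
top {'camera_matrix': array([[463.6551,   0.    , 252.7705],
       [  0.    , 463.6551, 193.9865],
       [  0.    ,   0.    ,   1.    ]]), 'R': array([[-0.0279, -0.9995,  0.0119],
       [-0.9968,  0.0269, -0.0749],
       [ 0.0745, -0.014 , -0.9971]]), 't': array([  27.5867,  556.5817, 1295.6436])}
{'time_s': 0.1, 'qpos': array([-69.6137,  18.3459,  89.6968,   0.0015,  72.0411,  -1.1444]), 'qvel': array([-0.0161,  0.0162, -0.1715,  0.0347,  0.0107,  0.0823]), 'effort': array([  0.0007, -41.3332, -23.251 ,   0.0729,   0.0421,  -0.0001]), 'ee_pos': array([ 210.9023, -534.4781,  213.2425]), 'ee_rot': array([-179.9161,   -0.0031,   21.5302]), 'force': array([-0.6669,  0.9377,  0.8199]), 'torque': array([ 0.0066,  0.0545, -0.0053]), 'gripper_width': 91.39143209248708}
```

View pics/scene0.png

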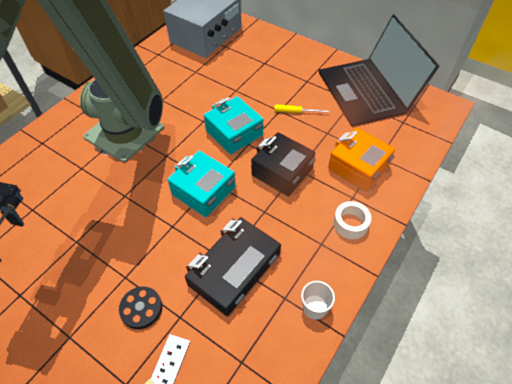

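View pics/top0.png

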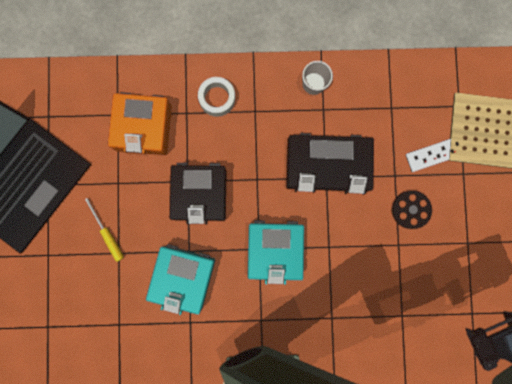

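The scene and top pictures agree on the layout. Candidates in the top view:
- Wide black case with two clips, at (330,163): clips at (306,182) and (357,184).
- Black meter case, at (197,193): clip at (196,214).
- Turquoise cases, at (277,251) and (180,280).
- Orange case, at (139,123).

By its description, the kit case is the wide black one with two clips. I'll check that in a crop and measure it.

```bash
cat > h.py <<'E'
from workcell import env
import cv2, numpy as np
np.set_printoptions(precision=3,suppress=True)
def ray(n,uv,z):
    p=env.camera_params(n);K,R,t=p["camera_matrix"],p["R"],p["t"]
    d=R.T@np.linalg.solve(K,[uv[0],uv[1],1.]);c=-R.T@t
    return c+d*(z-c[2])/d[2]
def proj(n,X):
    p=env.camera_params(n);x=p["camera_matrix"]@(p["R"]@np.asarray(X,float)+p["t"]);return x[:2]/x[2]
E
python3 - <<'E'
from h import *
a=cv2.imread("pics/top0.png");b=cv2.imread("pics/scene0.png")
c=cv2.resize(a[120:205,270:390],None,fx=6,fy=6,interpolation=cv2.INTER_CUBIC)
cv2.imwrite("pics/crop_top.png",c)
c=cv2.resize(b[210:320,175:295],None,fx=5,fy=5,interpolation=cv2.INTER_CUBIC)
cv2.imwrite("pics/crop_scene.png",c)
# dark mask top
hsv=cv2.cvtColor(a,cv2.COLOR_BGR2HSV)
m=np.zeros(a.shape[:2],np.uint8); roi=(slice(120,205),slice(270,390))
m[roi]=(((hsv[roi][...,1]<90)&(hsv[roi][...,2]<150))|(hsv[roi][...,2]<50)).astype(np.uint8)*255
m[roi]=cv2.inRange(hsv[roi],(0,0,0),(180,255,75))
cs,_=cv2.findContours(m,cv2.RETR_EXTERNAL,cv2.CHAIN_APPROX_NONE)
k=max(cs,key=cv2.contourArea);r=cv2.minAreaRect(k);print(r);print(cv2.boxPoints(r))
for q in cv2.boxPoints(r): print(ray("top",q,60), ray("top",q,0))
E
```

```text
((329.9755859375, 162.73251342773438), (86.88509368896484, 57.56803512573242), 1.9091525077819824)
[[285.598 190.053]
 [287.516 132.517]
 [374.353 135.412]
 [372.435 192.948]]
[562.624 -77.96   60.   ] [567.505 -83.082   0.   ]
[723.143 -88.637  60.   ] [735.588 -94.262   0.   ]
[ 708.818 -330.734   60.   ] [ 720.588 -347.768    0.   ]
[ 548.147 -317.763   60.   ] [ 552.346 -334.186    0.   ]
```

View pics/crop_top.png

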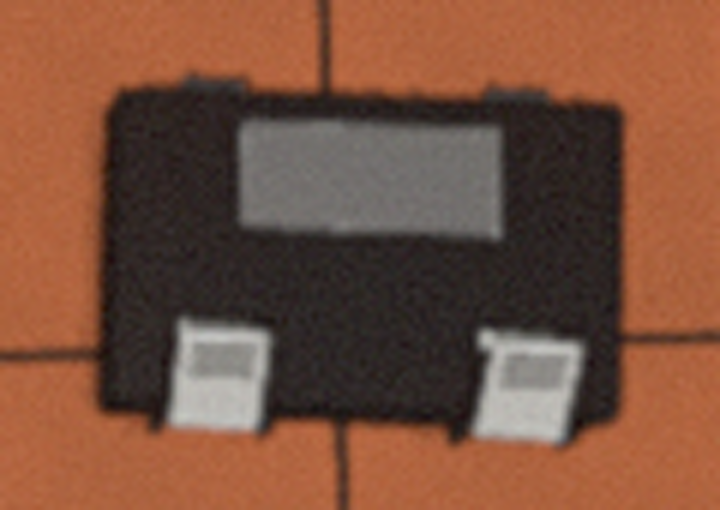

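View pics/crop_scene.png

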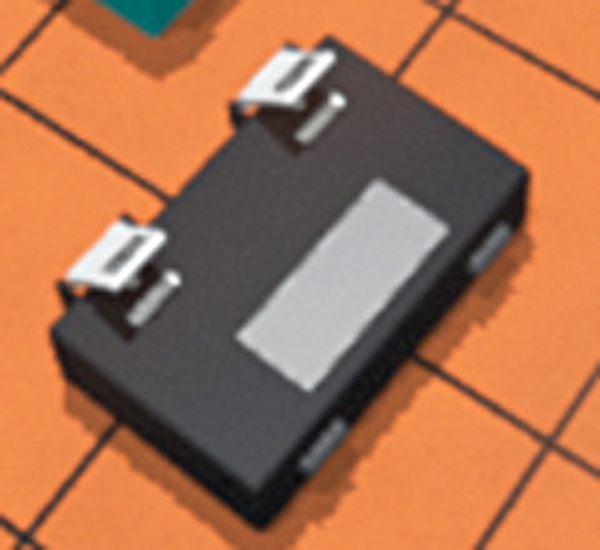

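The crops confirm it: the wide black lid with two raised clips, top pixels about (306,182) and (357,184). Next I'll measure it from the lid corners (scene view) and the lid label and clip corners (top view).

```bash
python3 - <<'E'
from h import *
a=cv2.imread("pics/top0.png");b=cv2.imread("pics/scene0.png")
for n in("top","scene"):
    p=env.camera_params(n);print(n,"cam",-p["R"].T@p["t"])
S={k:np.array(v)/5+[175-.4,210-.4] for k,v in dict(nl=(330,38),fl=(528,175),fr=(258,490),nr=(54,332)).items()}
P={k:ray("scene",v,60 if k!="fr" else 60) for k,v in S.items()}
for k in P: print(k,P[k])
print("centre",sum(P.values())/4, "len",np.linalg.norm(P['nl']-P['nr']),np.linalg.norm(P['fl']-P['nl']))
d=P['nl']-P['nr'];print("yaw from near edge",np.degrees(np.arctan2(-d[0],d[1])))
d=P['fl']-P['fr'];print("yaw far",np.degrees(np.arctan2(-d[0],d[1])))
# label in top and scene
for n,im,(x0,y0,x1,y1) in(("top",a,(300,135,360,163)),("scene",b,(220,243,268,292))):
    g=cv2.cvtColor(im,cv2.COLOR_BGR2GRAY);h=cv2.cvtColor(im,cv2.COLOR_BGR2HSV)
    m=np.zeros(g.shape,np.uint8);m[y0:y1,x0:x1]=((g>85)&(h[...,1]<80))[y0:y1,x0:x1]*255
    cs,_=cv2.findContours(m,cv2.RETR_EXTERNAL,cv2.CHAIN_APPROX_NONE);k=max(cs,key=cv2.contourArea)
    W=np.array([ray(n,q,60)[:2] for q in k[:,0]],np.float32)
    print(n,"label",cv2.contourArea(k),cv2.minAreaRect(W))
# top lid: right edge and far edge
print("top far-left, far-right, lid corners", *[ray("top",np.array(q)/6+[270-.4,120-.4],60)[:2] for q in((112,95),(620,107),(620,415))])
# clips in top: hinge-edge corners (z~66) and free corners (z~100)
for nm,h1,h2,f1,f2 in(("L",(168,427),(263,432),(181,322),(270,330)),("R",(473,437),(566,443),(487,333),(583,343))):
    print(nm,[ray("top",np.array(q)/6+[270-.4,120-.4],z)[:2] for q,z in((h1,66),(h2,66),(f1,100),(f2,100))])
E
```

```text
top cam [ 459.051   30.73  1333.253]
scene cam [ 995.921 -612.261 1125.148]
nl [573.756 -85.68   60.   ]
fl [716.751 -96.707  60.   ]
fr [ 700.679 -325.198   60.   ]
nr [ 559.871 -317.278   60.   ]
centre [ 637.764 -206.216   60.   ] len 232.0139853304037 143.41957762811063
yaw from near edge -3.4308640104093264
yaw far -4.023495853760596
top label 715.5 ((673.06298828125, -209.38128662109375), (120.78245544433594, 50.63543701171875), 86.37113952636719)
scene label 795.0 ((669.6021118164062, -206.6538848876953), (123.88449096679688, 53.578853607177734), 86.26583862304688)
top far-left, far-right, lid corners [714.875 -90.452] [ 703.217 -326.493] [ 559.695 -319.693]
L [array([ 559.285, -110.354]), array([ 555.819, -153.797]), array([ 603.464, -114.033]), array([ 598.818, -153.7  ])]
R [array([ 550.928, -250.033]), array([ 547.022, -292.619]), array([ 594.896, -250.795]), array([ 589.262, -293.622])]
```

Kit case estimate: centre about (636,-206), yaw about -3.6°. That gives press points of about (593.5,-133) for the left clip and (584.7,-273) for the right. I'll close the gripper, turn to the case's yaw and travel high above the bench.

Emit:
arm_command([
  [1,1.0,-0.466,0,0.56],
  [1,1.0,-0.466,0,0.56],
  [1,1.0,-0.466,0,0.56],
  [1,1.0,-0.466,0,0.56],
  [1,1.0,-0.466,0,0.56],
  [1,1.0,-0.466,0,0.56],
  [1,1.0,-0.466,0,0.56],
  [1,1.0,-0.466,0,0.56],
], squeeze=10)

```text
time_s: 0.77
ee_pos: [435.9, -296.7, 213.5]
ee_rot: [-179.9, 0.1, -3.7]
force: [0.4, 0.3, -0.4]
gripper_width: 41.3
```

Emit:
arm_command([
  [1,0.293,-0.347,0.15,0],
  [1,0.293,-0.347,0.15,0],
  [1,0.293,-0.347,0.15,0],
  [1,0.293,-0.347,0.15,0],
  [1,0.293,-0.347,0.15,0],
  [1,0.293,-0.347,0.15,0],
  [1,0.293,-0.347,0.15,0],
  [1,0.293,-0.347,0.15,0],
])

```text
time_s: 1.43
ee_pos: [593.1, -131.4, 137.1]
ee_rot: [-179.9, 0.2, -3.5]
force: [-0.8, -0.3, 0.4]
gripper_width: 0.9
```

```bash
python3 - <<'E'
from h import *
f=cv2.cvtColor(env.grab_frame("scene"),cv2.COLOR_RGB2BGR)
s=env.state();print(s["ee_pos"],s["ee_rot"],s["force"],s["gripper_width"],s["time_s"])
cv2.imwrite("pics/s1.png",cv2.resize(f[150:310,165:305],None,fx=4,fy=3.7,interpolation=cv2.INTER_CUBIC))
E
```

```text
[ 592.69  -132.532  137.916] [-179.918    0.178   -3.601] [-0.362 -0.65   0.743] 0.44109292300362685 1.4833
```

View pics/s1.png

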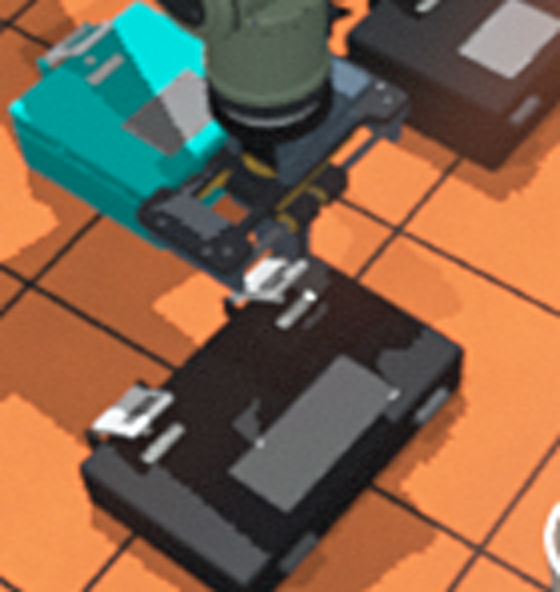

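The closed fingers are over the left clip, at crop pixel about (280,250), and nothing else is underneath. I'll press in small steps.

Emit:
arm_command([
  [1,0.001,0,0.05,0],
  [1,0.001,0,0.07,0],
  [1,0.001,0,0.08,0],
  [1,0.001,0,0.088,0],
  [1,0.001,0,0.096,0],
  [1,0.001,0,0.104,0],
  [1,0.001,0,0.112,0],
  [1,0.001,0,0.116,0],
])

```text
time_s: 2.15
ee_pos: [595.8, -134.0, 82.5]
ee_rot: [-180.0, -0.3, -3.7]
force: [2.7, -0.5, 3.9]
gripper_width: 0.2
```

Emit:
arm_command([
  [1,-0.002,0,0.008,0],
  [1,-0.002,0,0.014,0],
  [1,-0.002,0,0.02,0],
  [1,-0.002,0,0.024,0],
  [1,-0.002,0,0.024,0],
])

```text
time_s: 2.57
ee_pos: [593.4, -133.8, 69.2]
ee_rot: [-180.0, -0.1, -3.7]
force: [0.1, -0.5, -0.0]
gripper_width: 0.4
```

```bash
python3 - <<'E'
from h import *
f=cv2.cvtColor(env.grab_frame("scene"),cv2.COLOR_RGB2BGR)
s=env.state();print(s["ee_pos"],s["ee_rot"],s["force"],s["time_s"])
cv2.imwrite("pics/s2.png",cv2.resize(f[190:310,165:305],None,fx=5,fy=5,interpolation=cv2.INTER_CUBIC))
E
```

```text
[ 593.755 -133.809   69.536] [-179.97    -0.125   -3.682] [-0.287  0.255  0.257] 2.6167
```

View pics/s2.png

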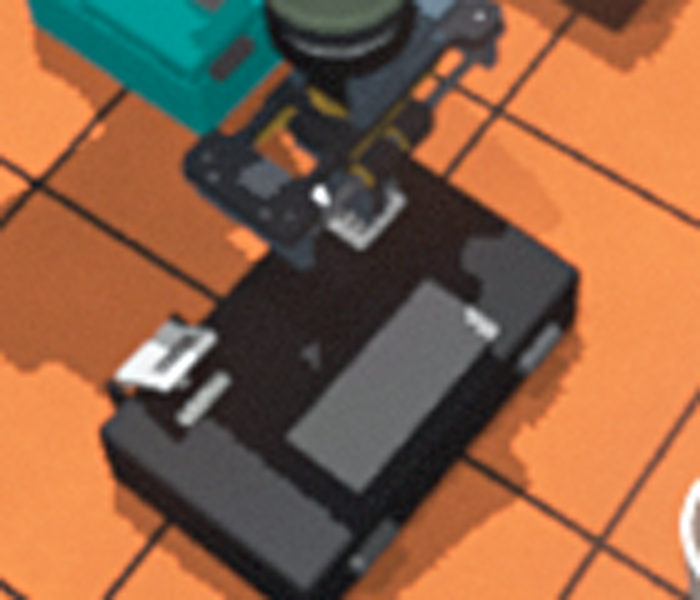

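The left flap lies flat under the fingers, at crop pixel about (365,220), and the force is about 0. I'll lift, then move over the right clip.

Emit:
arm_command([
  [1,0,0,-0.08,0],
  [1,0,0,-0.14,0],
  [1,0,0.08,-0.14,0],
  [1,0,0.16,-0.14,0],
  [1,0,0.24,-0.14,0],
  [1,0,0.278,-0.14,0],
  [1,0,0.278,-0.14,0],
  [1,0,0.278,-0.14,0],
])

```text
time_s: 3.28
ee_pos: [584.1, -273.3, 138.9]
ee_rot: [-179.9, -0.1, -3.8]
force: [0.2, 0.0, -0.3]
gripper_width: 0.4
```

Emit:
arm_command([
  [1,0.001,0,0.05,0],
  [1,0.001,0,0.07,0],
  [1,0.001,0,0.08,0],
  [1,0.001,0,0.088,0],
  [1,0.001,0,0.096,0],
  [1,0.001,0,0.104,0],
  [1,0.001,0,0.112,0],
  [1,0.001,0,0.118,0],
])

```text
time_s: 3.95
ee_pos: [587.9, -272.9, 82.3]
ee_rot: [180.0, -0.5, -3.7]
force: [2.9, -0.6, 3.8]
gripper_width: 0.9
```

Emit:
arm_command([
  [1,-0.002,0,0.008,0],
  [1,-0.002,0,0.014,0],
  [1,-0.002,0,0.02,0],
  [1,-0.002,0,0.024,0],
  [1,-0.002,0,0.024,0],
])

```text
time_s: 4.37
ee_pos: [585.7, -272.2, 69.0]
ee_rot: [-180.0, -0.3, -3.7]
force: [0.1, 0.2, -0.3]
gripper_width: 0.6
```

Emit:
arm_command([
  [1,0,0,-0.08,0],
  [1,0,0,-0.16,0],
  [1,0,0.06,-0.24,0],
  [1,0,0.14,-0.28,0],
  [1,0,0.22,-0.28,0],
  [1,0,0.3,-0.28,0],
  [1,0,0.36,-0.28,0],
  [1,0,0.36,-0.28,0],
])

```text
time_s: 5.03
ee_pos: [571.1, -458.8, 207.4]
ee_rot: [179.9, -0.2, -4.1]
force: [-0.6, -0.1, -1.0]
gripper_width: 0.3
```

```bash
python3 - <<'E'
from h import *
f=cv2.cvtColor(env.grab_frame("scene"),cv2.COLOR_RGB2BGR);g=cv2.cvtColor(env.grab_frame("top"),cv2.COLOR_RGB2BGR)
s=env.state();print(s["ee_pos"],s["force"],s["time_s"])
a=cv2.resize(f[110:320,160:400],(400,350),interpolation=cv2.INTER_CUBIC);b=cv2.resize(g[80:320,100:390],(400,331),interpolation=cv2.INTER_CUBIC)
cv2.imwrite("pics/s3.png",np.hstack([a[:331],b]))
cv2.imwrite("pics/s3c.png",cv2.resize(f[210:320,175:295],None,fx=5,fy=5,interpolation=cv2.INTER_CUBIC))
E
```

```text
[ 572.297 -452.952  207.411] [ 0.669  0.399 -0.551] 5.1333
```

View pics/s3.png

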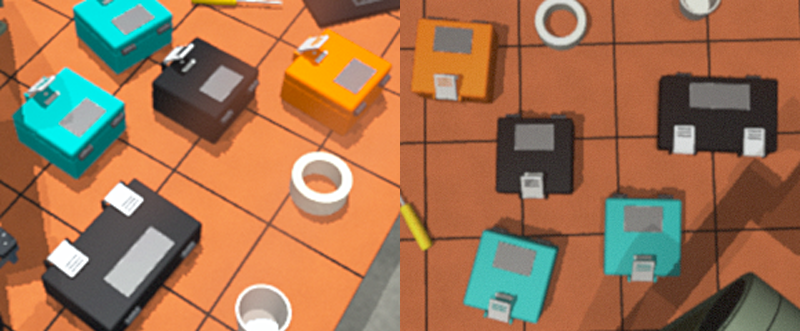

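View pics/s3c.png

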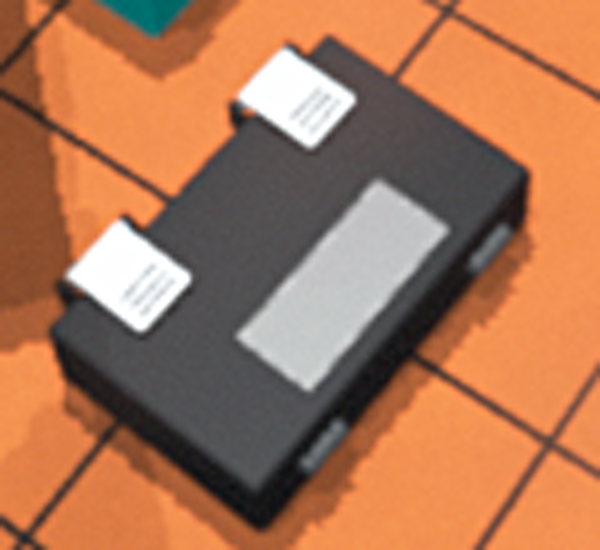

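Both kit case clips now lie flat on the lid, at close-crop pixels (297,98) and (130,277). The meter clip still stands open, at (180,58) in the left-hand picture. The arm is clear of everything, so I'll hand in.

```bash
python3 -c "
from workcell import env
env.job_done()"
```

```text
the job is handed in; nothing more can be done
```

Both clips of the low, wide kit case are pressed down and snapped flat on the lid. I used the closed fingertips, pressing the left clip first and then the right.

- **Clips:** The last pictures, from both cameras, show both flaps flat on the lid. The force was back to about 0 N at the bottom of each press, with the fingertips at 69 mm.
- **Other cases:** The meter case's clip still stands open. The turquoise and orange cases look unmoved.
- **Limits:** The job took about 5.1 s. The highest force I read was about 4 N, though I read it only at the end of each move, so a peak in between could have been higher. The arm was clear of everything when I handed in.
- **Measurements:** My estimates of the case position disagreed by a few mm between the two views. During each press the tool drifted 3–4 mm forward. Neither affected the result, and no check failed.

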